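# Trace the touch-slider strip in its test nest

### The job

Test the curved copper touch slider in the sprung nest: with the fingertips closed, touch down on the segment at the green-dot end, press the strip down a few millimetres with a light touch without bottoming the springs, and run along it segment by segment to the red-dot end without lifting off or touching the black plate beside it. Finish there with the fingertips still resting lightly on the last copper segment: the program ends while holding that touch. Only touch the slider; leave the green tape roll, the green circuit board and the marker where they are.

Things in the scene. Friction and masses are not known exactly. Their poses are not given: they have to be found in the camera images.
- carrier (a joint): How far the strip and its black plate are pressed down, in m: 0 at rest, grows downward, end stop at 0.010. Straight vertical travel on springs: about 2.5 N just to start it, then about 0.8 N more per mm (about 5 N at 3 mm, 6 N at 4 mm); it springs back up when let go.
- nest: The test nest: fixed aluminium base plate 116 x 220 mm, 14 mm high on rubber feet, with four short steel guide columns with springs at its corners, carrying a black plate 104 x 208 mm whose top is 36 mm above the worktop at rest. Origin: centre of the base's underside, on the worktop; x across the nest away from the robot, y along its length (the green-dot end is at +y, the red-dot end at -y). It stands anywhere left of the white test fixture, turned by up to about 0.4 rad.
- plate (a point): The black plate that carries the strip, 104 x 208 x 4 mm; do not touch it. This point: centre of its top face, 8 mm below the copper. A green dot (12 mm) beside the strip marks its start, a red dot its end.
- seg1 (a point): The first (green end) of five flush copper segments that form one raised curved strip (an arc bulging away from the robot, about 170 mm along the curve, with thin pale joints). Each is a straight bar 34 mm long, 14 mm wide, standing 8 mm above the black plate; the copper's top is flat and level, 44 mm above the worktop at rest. This point: centre of the segment's top face. The strip runs through the five points in order; each segment turns 20 degrees from the one before.
- seg2 (a point): Centre of the top face of the second copper segment, next to segment 1; same size and height as the first, turned 20 degrees from the one before.
- seg3 (a point): Centre of the top face of the third copper segment, next to segment 2; same size and height as the first, turned 20 degrees from the one before.
- seg4 (a point): Centre of the top face of the fourth copper segment, next to segment 3; same size and height as the first, turned 20 degrees from the one before.
- seg5 (a point): Centre of the top face of the fifth (red end) copper segment, next to segment 4; same size and height as the first, turned 20 degrees from the one before.
- tape: Green tape roll, 69 mm across, 19 mm high, lying loose behind the nest; origin at the centre of its underside. Not to be moved.
- board: Green circuit board, 48 x 68 x 12 mm, lying loose behind the nest; origin at the centre of its underside. Not to be moved.
- marker: White marker with a red cap, 135 mm long, 17 mm thick, lying loose behind the tape roll and the board; origin at its centre, on the worktop. Not to be moved.

How it is judged:
On the way, in this order (a step that is already met when the one before it is completed fails the run):
1. the fingertips touch the first (green end) copper segment and press the strip down by 1.5 to 8 mm (contact force between the fingers and carrier_c1 above 0.3 N and value of joint carrier between 0.0015 and 0.008 m), for 0.1 s.
2. the fingertips touch the second copper segment and press the strip down by 1.5 to 8 mm (contact force between the fingers and carrier_c2 above 0.3 N and value of joint carrier between 0.0015 and 0.008 m), for 0.1 s.
3. the fingertips touch the third copper segment and press the strip down by 1.5 to 8 mm (contact force between the fingers and carrier_c3 above 0.3 N and value of joint carrier between 0.0015 and 0.008 m), for 0.1 s.
4. the fingertips touch the fourth copper segment and press the strip down by 1.5 to 8 mm (contact force between the fingers and carrier_c4 above 0.3 N and value of joint carrier between 0.0015 and 0.008 m), for 0.1 s.
5. the fingertips touch the fifth (red end) copper segment and press the strip down by 1.5 to 8 mm (contact force between the fingers and carrier_c5 above 0.3 N and value of joint carrier between 0.0015 and 0.008 m), for 0.1 s.
At the end, for the whole second after the job is handed in: The fingertips rest on the fifth copper segment (red end) with more than 0.3 N, the strip pressed down by 1.5 to 8 mm; tape roll, board and marker within 15 mm of where they stood (all of step 5 and distance of each of tape, board, marker from where it was at the start of the episode below 0.015 m); the arm keeps its last pose, push and grip.
It fails at once if the strip is pressed too hard: more than 8.5 mm down (value of joint carrier above 0.0085 m).
It fails at once if the fingers leave the strip and touch the black plate beside it with more than 0.5 N (contact force between the fingers and carrier_c0 above 0.5 N).
It fails at once if the fingertips lift off on the way: low over segment 2, 3 or 4 with the strip not pressed down (value of joint carrier below 0.0003 m and height (world z) of the grasp point below 0.1 m and (horizontal distance between the grasp point and seg2 below 0.01 m or horizontal distance between the grasp point and seg3 below 0.01 m or horizontal distance between the grasp point and seg4 below 0.01 m)).
It fails at once if the tape roll, the circuit board or the marker is moved by more than 15 mm or lifted (distance of any of tape, board, marker from where it was at the start of the episode above 0.015 m).
It also fails if it takes over 40 s, if anything falls off the work surface, if the arm or the gripper's body presses on something with over 40 N, if the wrist force passes 120 N, or if a joint passes its speed limit or range.

### The arm

A 6-joint arm with a two-finger parallel gripper is mounted at the origin on a cart in front of the work surface, level with it; the furniture and walls round the work are solid. World frame = base frame: x ahead of the robot, y to its left, z up, the work surface at z = 0. Lengths are in m, angles in rad, forces in N, time in s.
With the tool pointing down it reaches from about 0.35 to 0.925 m from the base axis. Payload 6.4 kg.
Tool frame: the origin (TCP) lies on the centre line of the jaws, within the pads' length; the fingertips stand robot.tcp_to_tips ahead of it and the grasp point (between the pads) lies 2 mm behind it (robot.tcp_to_tips is the distance from the TCP to the fingertips, in m); z points along the fingers, x is the direction in which the jaws open and shut, and the axes are right-handed (so a half turn about z gives the same grasp; the last joint's range is limited). The gripper opens to 85 mm and grips with 20 to 120 N. Pads are 22 mm wide; open, the fingers measure 114 mm over their backs; the gripper's body (76 mm by 85 mm) begins 54 mm behind the grasp point. The pads swing forward as they close: fully open they stand 13 mm farther back than shut.
Start: joints at [-1.364, 0.245, 1.558, -0, 1.339, -0.174], TCP at [0.242, -0.603, 0.248] pointing down, gripper open.
Joint ranges: [-3.13, 3.13], [-1.02, 2.26], [0.13, 2.54], [-0.95, 4.09], [0.21, 2.88], [-2.74, 2.74]. Speed limits (rad/s): [2.57, 2.57, 3.14, 3.14, 3.14, 3.14].

### API

Orientations are given as a unit quaternion [w, x, y, z].
In Python, from workcell import robot gives the robot as it stands. The module is installed in compiled form; this text tells all that it offers.
- The arm moves only by the tool step_arm, never from a script. Its argument "rows" is a list that holds one entry, the list of rows, each a list of 7 numbers: the shift along the tool's x, y, z in units of 25 mm (1.0 is 25 mm), then the turn, a rotation vector about the tool's x, y, z in units of 5 degrees (1.0 is 5 degrees), then the closure, from -1 (fully open) to 1 (shut). A call has exactly 10 rows; each row is the pose to reach, as a shift and turn from the pose commanded when the call began, along the tool's axes at that moment; what a row does not reach only later rows make up. A row lasts 1/8 s, in which the tool goes at most 62.5 mm and 10.7 degrees, less where a joint would pass 70% of its speed; a pose out of reach is approached as far as the arm can. A call with a gripper value outside its range is refused whole. The fingers move at their own pace and stop on an object; "force" is the grip in N (left out, the last holds). Time passes only in rows, so rows that repeat a pose let the fingers close, or fill a call up. It gives the time, the measured TCP pose, the force and the opening at its end, in the units of the state.
- robot.get_state(): the state, without advancing time (a new reading comes with each control period).
- robot.capture(name): name is "scene" or "top" or "wrist"; returns a dict with "color" (384x512x3 uint8, red, green, blue), "fx", "fy", "cx", "cy" (pixels), "dist" ([k1, k2, p1, p2, k3] as OpenCV has them; the pictures are not rectified), "world_from_camera" (4x4, takes a point from camera to world coordinates); the wrist camera has in their place "mount" (4x4, takes a point from camera to tool coordinates, whose origin is the TCP and whose axes are the tool frame's). Camera axes: x right, y down, z forward; pixel columns grow to the right and rows downward; lengths in m; the calibration is good to about 2 mm. A picture is of the moment at which its call begins: read the wrist's pose just before it. There is no depth.
- robot.close_job(): hands the job in, once; it reports no verdict.
Trained networks look in a picture, given as the dict that the camera call returned (one of the last four; its "shot" number tells which), for a name from the list of things; names that differ only in an ending like _2 or _b are one class to them, and where a whole thing is asked for, a point or a joint stands for the part that bears it (a point fixed in the world has none). Each returns a list of dicts, best first, with "score" (0 to 1); they miss things now and then, are a little off and sometimes report something else, mostly with a low value. They report only what shows in the picture. A call takes as long as a camera call.
- robot.look_for(picture, label): "centre" ([x, y, z] in m, in world coordinates, good to about 4 mm: the middle of the surface that is visible of it).
The state is a dict: "clock": time; "joint_pos": joint angles; "joint_velocities": joint speeds; "tau": joint torques, N m; "position": TCP position; "ee_rot": TCP orientation; "ft_force": force on the tool from outside, world axes, zero at the start; "ft_torque": the same for the moment, N m; "gripper_width": opening from 0.0 (shut) to 1.0 (fully open).
Only numpy, scipy, OpenCV 4.12 (cv2) and the standard library are available. Lean on these libraries where they do the work, as an engineer would, in place of code of your own. Each camera call takes 0.05 s, during which the arm holds its last target. There are 200 camera calls.

## Working session

There is one attempt and no reset: what is moved stays moved. The work goes in short steps, Python scripts to look and compute and a tool call to move; the robot and the scene stay as the last step left them, time stands still between calls to the robot, and variables do not carry over. Pictures are saved under pics/ and viewed, about 8 in all and at most 12, crops included, and the job is handed in when it is done.

Besides the shell and the picture viewer there is one more tool, called as a command line: name --argument value ..., lists and objects as JSON in quotes. step_arm: Moves the arm, as the interface text tells. Its arguments: {"type":"object","properties":{"rows":{"type":"array"},"force":{"type":"number"}},"required":["rows"]}

```bash
mkdir -p pics; cat > h.py <<'E'
import numpy as np, cv2
from workcell import robot
def save(p,n): cv2.imwrite(f'pics/{n}.png',p['color'][:,:,::-1])
E
python3 - <<'E'
from h import *
s=robot.get_state(); print({k:np.round(v,4) for k,v in s.items()}, robot.tcp_to_tips)
for c in ['top','scene']:
    p=robot.capture(c); save(p,c)
    for l in ['nest','plate','seg1','seg2','seg3','seg4','seg5','tape','board','marker']:
        print(c,l,[(np.round(d['centre'],3),round(d['score'],2)) for d in robot.look_for(p,l)[:2]])
    print(np.round(p['world_from_camera'],3).tolist(),p['fx'],p['dist'])
E
```

```text
{'clock': np.float64(0.0), 'joint_pos': array([-1.3641,  0.2458,  1.5591, -0.    ,  1.3387, -0.1741]), 'joint_velocities': array([-0.    , -0.0008, -0.0008,  0.0002,  0.0007,  0.0005]), 'tau': array([ 3.00000e-03, -4.29508e+01, -3.26127e+01, -0.00000e+00,
        5.30000e-03, -0.00000e+00]), 'position': array([ 0.2415, -0.6029,  0.2472]), 'ee_rot': array([-7.000e-04,  8.282e-01, -5.605e-01, -7.000e-04]), 'ft_force': array([-0.3169, -0.3524,  0.0373]), 'ft_torque': array([0.0163, 0.004 , 0.042 ]), 'gripper_width': np.float64(1.002)} 0.017
top nest [(array([0.482, 0.305, 0.033]), 0.8)]
top plate [(array([0.483, 0.3  , 0.037]), 0.83)]
top seg1 [(array([0.477, 0.306, 0.035]), 0.96)]
top seg2 [(array([0.477, 0.306, 0.035]), 0.96)]
top seg3 [(array([0.477, 0.306, 0.035]), 0.96)]
top seg4 [(array([0.477, 0.306, 0.035]), 0.96)]
top seg5 [(array([0.477, 0.306, 0.035]), 0.96)]
top tape [(array([0.573, 0.226, 0.017]), 0.85)]
top board [(array([0.592, 0.353, 0.01 ]), 0.62)]
top marker [(array([0.641, 0.268, 0.019]), 0.83), (array([0.488, 0.305, 0.036]), 0.6)]
[[-0.004, -0.998, 0.059, 0.522], [-1
[... 242 characters left out ...]
313, 0.039]), 0.74)]
scene seg1 [(array([0.476, 0.314, 0.036]), 0.76)]
scene seg2 [(array([0.476, 0.314, 0.036]), 0.76)]
scene seg3 [(array([0.476, 0.314, 0.036]), 0.76)]
scene seg4 [(array([0.476, 0.314, 0.036]), 0.76)]
scene seg5 [(array([0.476, 0.314, 0.036]), 0.76)]
scene tape [(array([0.578, 0.216, 0.023]), 0.76)]
scene board [(array([0.597, 0.356, 0.002]), 0.72), (array([0.475, 0.315, 0.042]), 0.25)]
scene marker [(array([0.635, 0.272, 0.013]), 0.94), (array([0.462, 0.32 , 0.036]), 0.49)]
[[-0.504, -0.476, 0.721, -0.029], [-0.864, 0.281, -0.418, 0.654], [-0.004, -0.833, -0.553, 0.532], [0.0, 0.0, 0.0, 1.0]] 387.5975219111812 [-0.04085769  0.          0.          0.          0.        ]
```

View pics/top.png

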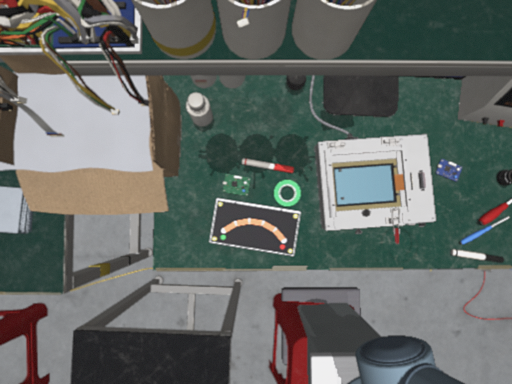

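View pics/scene.png

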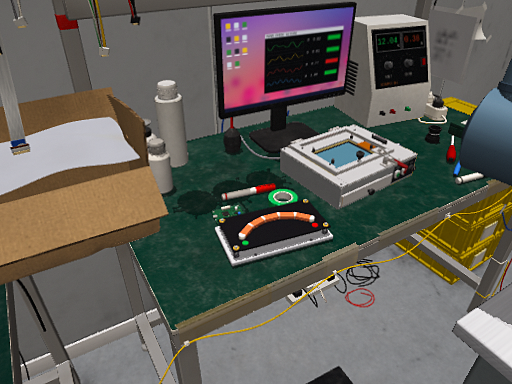

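The top view shows the nest around pixel (255,227), with the green end at (224,236) on the left, the red end at (283,245) on the right, and the strip bulging upward (away from the robot). The scene view agrees. Next I'll move the wrist camera over the nest.

```bash
cat >> h.py <<'E'
from scipy.spatial.transform import Rotation as R
def rot(yaw): # tool x at yaw (rad), z down
    c,s=np.cos(yaw),np.sin(yaw); return np.array([[c,s,0],[s,-c,0],[0,0,-1.]])
def qR(q): return R.from_quat([q[1],q[2],q[3],q[0]]).as_matrix()
def row(p,yaw,p0,R0):
    d=R0.T@(np.array(p)-p0)/.025; w=R.from_matrix(R0.T@rot(yaw)).as_rotvec(degrees=True)/5
    return np.round(np.r_[d,w],2).tolist()
E
python3 - <<'E'
from h import *
s=robot.get_state(); p0=s['position']; R0=qR(s['ee_rot'])
for p,y in [((.40,-.45,.30),-50),((.45,-.1,.30),-30),((.43,.30,.30),-7)]: print(row(p,np.radians(y),p0,R0))
p=robot.capture('wrist'); print(np.round(p['mount'],3).tolist(),p['fx'],p['fy'],p['cx'],p['cy'],p['dist'])
E
```

```text
[-3.34, -8.16, -2.07, 0.0, -0.0, -3.64]
[-15.6, -15.22, -2.07, 0.0, -0.0, -7.64]
[-30.75, -20.43, -2.07, 0.0, -0.0, -12.24]
[[1.0, 0.001, 0.0, 0.0], [-0.001, 0.952, 0.306, -0.079], [0.0, -0.306, 0.952, -0.126], [0.0, 0.0, 0.0, 1.0]] 277.55167676438407 277.55167676438407 254.9324938071555 190.90584061769417 [-0.01784598  0.          0.          0.          0.        ]
```

step_arm --rows '[[[-1.1,-2.0,-1,0,0,-1.2,1],[-2.2,-4.1,-2,0,0,-2.4,1],[-3.3,-6.1,-2,0,0,-3.0,1],[-3.9,-8.2,-2,0,0,-3.6,1],[-5.8,-9.4,-2,0,0,-4.3,1],[-7.7,-10.6,-2,0,0,-5,1],[-9.6,-11.8,-2,0,0,-5.6,1],[-11.6,-12.9,-2,0,0,-6.3,1],[-13.6,-14.1,-2,0,0,-7,1],[-15.6,-15.2,-2,0,0,-7.6,1]]]' --force 40

```text
clock: 2.4
position: [0.4494, -0.0983, 0.2986]
ee_rot: [0.0, 0.966, -0.26, 0.0]
ft_force: [0.6, 0.1, 0.2]
gripper_width: 0.004
```

```bash
python3 - <<'E'
from h import *
s=robot.get_state(); p0=s['position']; R0=qR(s['ee_rot']);print(p0,s['gripper_width'])
for p,y in [((.43,.28,.25),-7)]: print(row(p,np.radians(y),p0,R0))
E
```

```text
[ 0.44942151 -0.09833031  0.29860761] 0.0038700838924234926
[-8.26, -12.7, 1.94, 0.0, -0.01, -4.62]
```

step_arm --rows '[[[-1.2,-1.8,0.2,0,0,-0.7,1],[-2.4,-3.6,0.5,0,0,-1.4,1],[-3.6,-5.4,0.8,0,0,-2.1,1],[-4.8,-7.2,1.1,0,0,-2.8,1],[-6,-9,1.4,0,0,-3.4,1],[-7.1,-10.8,1.7,0,0,-4,1],[-8.3,-12.7,1.9,0,0,-4.6,1],[-8.3,-12.7,1.9,0,0,-4.6,1],[-8.3,-12.7,1.9,0,0,-4.6,1],[-8.3,-12.7,1.9,0,0,-4.6,1]]]'

```text
clock: 3.65
position: [0.43, 0.2776, 0.2511]
ee_rot: [-0.0, 0.998, -0.064, 0.0]
ft_force: [0.5, 0.2, 0.1]
gripper_width: 0.001
```

```bash
python3 - <<'E'
from h import *
s=robot.get_state(); p=robot.capture('wrist'); save(p,'w1'); print(s['position'],s['ee_rot'])
np.savez('w1',c=p['color'],pos=s['position'],R=qR(s['ee_rot']),m=p['mount'],K=np.array([[p['fx'],0,p['cx']],[0,p['fy'],p['cy']],[0,0,1]]),d=p['dist'])
E
```

```text
[0.43003505 0.27760403 0.25105455] [-3.44390033e-05  9.97975556e-01 -6.35981731e-02  2.48099123e-04]
```

View pics/w1.png

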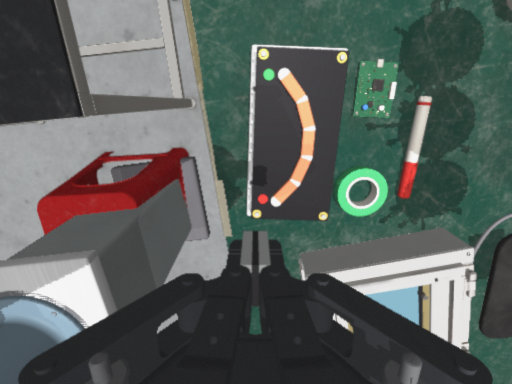

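The wrist view shows the strip from (284,74) at the green end to (276,203) at the red end, with the joints at about (300,98), (308,128), (307,157) and (294,182). The tape, board and marker are to its right. I'll fit the strip model on the rectified plane.

```bash
cat >> h.py <<'E'
def local():
    a=np.radians([40,20,0,-20,-40]); d=np.c_[-np.sin(a),np.cos(a)]*.034  # direction to green end
    v=[np.zeros(2)]
    for k in range(5): v.append(v[-1]-d[k])
    v=np.array(v); m=(v[2]+v[3])/2; v-=m
    return v,(v[1:]+v[:-1])/2,a
def rect(color,K,dist,T,z,x0,y0,n=300):  # top-down, 1 mm/px: col=x, row=y
    g=np.stack(np.meshgrid(x0+np.arange(n)*.001,y0+np.arange(n)*.001),-1).reshape(-1,2)
    P=np.c_[g,np.full(len(g),z)]; C=np.linalg.inv(T)
    uv,_=cv2.projectPoints((P@C[:3,:3].T+C[:3,3])[:,None],np.zeros(3),np.zeros(3),K,np.array(dist))
    uv=uv.reshape(n,n,2).astype(np.float32); return cv2.remap(color,uv[...,0],uv[...,1],cv2.INTER_LINEAR)
def orange(im):
    i=im.astype(float); return np.clip((i[...,0]-i[...,2]-30)/60,0,1)*(i[...,1]>70)
def fit(color,K,dist,T,z=.044,guess=(.49,.30),name=None):
    from scipy.optimize import minimize
    x0,y0=guess[0]-.15,guess[1]-.15
    im=rect(color,K,dist,T,z,x0,y0); m=cv2.GaussianBlur(orange(im),(0,0),1.5); v,c,a=local()
    def model(q):
        o=np.zeros((300,300),np.float32); r=R.from_euler('z',q[2]).as_matrix()[:2,:2]
        for k in range(5):
            t=c[k]; u=v[k]-v[k+1]; u=u/np.linalg.norm(u); w=np.array([-u[1],u[0]])
            b=np.array([t+s1*u*.0155+s2*w*.007 for s1,s2 in [(1,1),(1,-1),(-1,-1),(-1,1)]])@r.T+q[:2]-[x0,y0]
            cv2.fillPoly(o,[np.int32(np.round(b*1000*16))],1,cv2.LINE_AA,4) if 0 else cv2.fillConvexPoly(o,np.int32(np.round(b*16000)),1,cv2.LINE_8,4)
        return cv2.GaussianBlur(o,(0,0),1.5)
    f=lambda q:-np.sum(m*model(q))/np.sqrt(np.sum(m**2)*np.sum(model(q)**2)+1e-9)
    best=min(((f((guess[0]+dx,guess[1]+dy,yw)),(guess[0]+dx,guess[1]+dy,yw)) for dx in np.arange(-.03,.031,.01) for dy in np.arange(-.03,.031,.01) for yw in np.arange(-.4,.41,.1)))[1]
    s=minimize(f,best,method='Nelder-Mead',options=dict(initial_simplex=[np.add(best,e) for e in [(0,0,0),(.006,0,0),(0,.006,0),(0,0,.06)]],xatol=1e-5,fatol=1e-6))
    if name:
        o=im.copy(); mm=model(s.x); cs=cv2.findContours((mm>.5).astype(np.uint8),cv2.RETR_EXTERNAL,cv2.CHAIN_APPROX_NONE)[0]
        cv2.drawContours(o,cs,-1,(0,0,255),1); cv2.imwrite(f'pics/{name}.png',cv2.resize(o[60:240,60:240,::-1],None,fx=3,fy=3))
    return s.x,s.fun
def pts(q):
    v,c,a=local(); return c@R.from_euler('z',q[2]).as_matrix()[:2,:2].T+q[:2], q[2]+a  # centres, yaw of tool x
def wT(z): T=np.eye(4);T[:3,:3]=z['R'];T[:3,3]=z['pos'];return T@z['m']
E
python3 - <<'E'
from h import *
z=np.load('w1.npz')
q,f=fit(z['c'],z['K'],z['d'],wT(z),name='fit1'); print('wrist',q,f); print(pts(q))
for c in ['top','scene']:
    p=robot.capture(c); K=np.array([[p['fx'],0,p['cx']],[0,p['fy'],p['cy']],[0,0,1]])
    q,f=fit(p['color'],K,p['dist'],p['world_from_camera']); print(c,q,f)
E
```

```text
wrist [ 0.49734344  0.30173934 -0.16333788] -0.9214987504181401
(array([[0.48516506, 0.36655469],
       [0.4969686 , 0.3352207 ],
       [0.49734344, 0.30173934],
       [0.48624437, 0.27014894],
       [0.46501011, 0.24425978]]), array([ 0.53479382,  0.18572797, -0.16333788, -0.51240373, -0.86146958]))
top [ 0.49917589  0.30144406 -0.14223453] -0.8354470236556215
scene [ 0.49618903  0.30233578 -0.17185569] -0.9215662561715608
```

View pics/fit1.png

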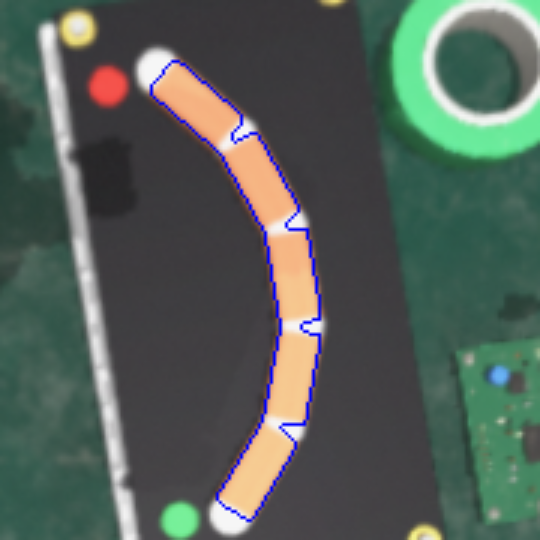

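All three views agree to about 2 mm and 0.02 rad at z = 44 mm, so the height is confirmed. The overlay matches the strip too. Next I'll go above seg1.

```bash
python3 - <<'E'
from h import *
s=robot.get_state(); p0=s['position']; R0=qR(s['ee_rot'])
print(row((.4836,.3692,.16),.535,p0,R0),row((.4836,.3692,.085),.535,p0,R0))
E
```

```text
[1.66, -3.9, 3.64, -0.0, -0.01, -7.59] [1.66, -3.9, 6.64, -0.0, -0.01, -7.59]
```

step_arm --rows '[[[0.4,-1,0.9,0,0,-1.6,1],[0.8,-2,1.8,0,0,-3.2,1],[1.2,-3,2.7,0,0,-4.8,1],[1.66,-3.9,3.6,0,0,-6.4,1],[1.66,-3.9,3.64,0,0,-7.59,1],[1.66,-3.9,4.6,0,0,-7.59,1],[1.66,-3.9,5.6,0,0,-7.59,1],[1.66,-3.9,6.2,0,0,-7.59,1],[1.66,-3.9,6.2,0,0,-7.59,1],[1.66,-3.9,6.2,0,0,-7.59,1]]]'

```text
clock: 5.05
position: [0.4838, 0.3704, 0.0969]
ee_rot: [-0.0, 0.964, 0.265, 0.001]
ft_force: [-0.0, -1.0, 1.1]
gripper_width: 0.002
```

```bash
python3 - <<'E'
from h import *
s=robot.get_state(); p=robot.capture('wrist'); save(p,'w2'); print(s['position'],s['ft_force'])
z=dict(c=p['color'],pos=s['position'],R=qR(s['ee_rot']),m=p['mount'],K=np.array([[p['fx'],0,p['cx']],[0,p['fy'],p['cy']],[0,0,1]]),d=p['dist'])
for h in (.040,.044,.048): print(h,fit(z['c'],z['K'],z['d'],wT(z),z=h,name='fit2'))
s=robot.get_state(); p0=s['position']; R0=qR(s['ee_rot'])
print(R.from_matrix(R0.T@rot(.535)).as_rotvec(degrees=True)); print(row((.4836,.3692,.057),.535,p0,R0))
E
```

```text
[0.48381509 0.37036571 0.09692252] [-0.02460912 -1.00608651  1.08660397]
0.04 (array([ 0.49776637,  0.31015666, -0.08836598]), np.float64(-0.3891030066251384))
0.044 (array([ 0.4961004 ,  0.31048855, -0.10237376]), np.float64(-0.38741032952858995))
0.048 (array([ 0.49326109,  0.30856867, -0.16086788]), np.float64(-0.3808034735139121))
[ 0.00925844 -0.12730561  0.10632187]
[-0.04, 0.04, 1.6, 0.0, -0.03, 0.02]
```

View pics/w2.png

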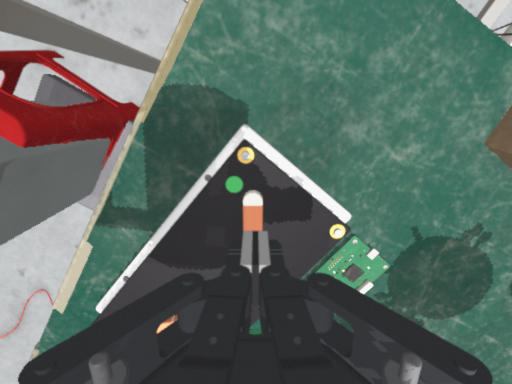

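The fingers line up with segment 1. Its visible end is at (253,218), with the tip covering the rest, and no other segment is under the tip. The fit from this view isn't usable because the strip is occluded. I'll touch down gently.

step_arm --rows '[[[0,0.04,0.4,0,0,0,1],[0,0.04,0.7,0,0,0,1],[0,0.04,0.95,0,0,0,1],[0,0.04,1.1,0,0,0,1],[0,0.04,1.2,0,0,0,1],[0,0.04,1.3,0,0,0,1],[0,0.04,1.38,0,0,0,1],[0,0.04,1.46,0,0,0,1],[0,0.04,1.54,0,0,0,1],[0,0.04,1.54,0,0,0,1]]]'

```text
clock: 6.35
position: [0.4837, 0.3694, 0.0577]
ee_rot: [-0.0, 0.964, 0.265, 0.0]
ft_force: [-1.0, -1.3, 5.2]
gripper_width: -0.003
```

```bash
python3 - <<'E'
from h import *
s=robot.get_state(); print(s['position'],s['ft_force'],s['clock'])
p0=s['position']; R0=qR(s['ee_rot']); q=(.4973,.3017,-.163)
c,a=pts(q); v,_,_=local(); v=v@R.from_euler('z',q[2]).as_matrix()[:2,:2].T+q[:2]; zt=.057
W=[(c[0],a[0]),(v[1],(a[0]+a[1])/2),(c[1],a[1]),(v[2],(a[1]+a[2])/2),(c[2],a[2]),(v[3],(a[2]+a[3])/2),(c[3],a[3]),(v[4],(a[3]+a[4])/2),(c[4],a[4])]
for p,y in W: print(np.round(p,4),round(y,3),row((*p,zt),y,p0,R0))
E
```

```text
[0.48367005 0.36938197 0.0576597 ] [-1.03581276 -1.26268101  5.2495966 ] 6.35
[0.4851 0.3665] 0.535 [-0.01, 0.13, 0.03, 0.0, -0.0, 0.02]
[0.4938 0.3519] 0.361 [-0.01, 0.81, 0.03, 0.0, -0.0, 2.02]
[0.4969 0.3352] 0.186 [-0.24, 1.45, 0.03, 0.0, -0.0, 4.02]
[0.5001 0.3185] 0.012 [-0.48, 2.09, 0.03, -0.0, -0.0, 6.02]
[0.4973 0.3017] -0.163 [-0.92, 2.61, 0.03, -0.0, -0.0, 8.02]
[0.4945 0.2849] -0.338 [-1.35, 3.13, 0.03, -0.0, -0.0, 10.02]
[0.4862 0.2701] -0.512 [-1.94, 3.46, 0.03, -0.0, -0.0, 12.02]
[0.4779 0.2553] -0.687 [-2.53, 3.8, 0.03, -0.0, -0.0, 14.02]
[0.465  0.2442] -0.861 [-3.2, 3.92, 0.03, -0.0, -0.0, 16.02]
```

About 5 N, so roughly 3 mm down. Sliding on.

step_arm --rows '[[[0,0.13,0.02,0,0,0,1],[-0.01,0.35,0.02,0,0,0.65,1],[-0.01,0.58,0.02,0,0,1.3,1],[-0.01,0.81,0.02,0,0,2,1],[-0.08,1.02,0.02,0,0,2.7,1],[-0.16,1.24,0.02,0,0,3.3,1],[-0.24,1.45,0.02,0,0,4,1],[-0.32,1.66,0.02,0,0,4.7,1],[-0.4,1.87,0.02,0,0,5.3,1],[-0.48,2.09,0.02,0,0,6,1]]]'

```text
clock: 7.6
position: [0.5011, 0.3194, 0.058]
ee_rot: [-0.002, 1.0, 0.006, 0.002]
ft_force: [-1.8, 2.7, 4.5]
gripper_width: 0.004
```

```bash
python3 - <<'E'
from h import *
s=robot.get_state(); print(s['position'],s['ft_force'],s['clock'])
p=robot.capture('wrist'); save(p,'w3'); p=robot.capture('scene'); cv2.imwrite('pics/s3.png',cv2.resize(p['color'][140:290,180:360,::-1],None,fx=4,fy=4))
p0=s['position']; R0=qR(s['ee_rot']); q=(.4973,.3017,-.163)
c,a=pts(q); v,_,_=local(); v=v@R.from_euler('z',q[2]).as_matrix()[:2,:2].T+q[:2]; zt=.057
W=[(v[2],(a[1]+a[2])/2),(c[2],a[2]),(v[3],(a[2]+a[3])/2),(c[3],a[3]),(v[4],(a[3]+a[4])/2),(c[4],a[4])]
for p,y in W: print(np.round(p,4),round(y,3),row((*p,zt),y,p0,R0))
E
```

```text
[0.50105972 0.31943529 0.05801484] [-1.81057147  2.71381097  4.47862318] 7.6
[0.5001 0.3185] 0.012 [-0.04, 0.04, 0.04, -0.03, -0.04, -0.01]
[0.4973 0.3017] -0.163 [-0.16, 0.71, 0.04, -0.04, -0.03, 1.99]
[0.4945 0.2849] -0.338 [-0.28, 1.38, 0.04, -0.04, -0.03, 3.99]
[0.4862 0.2701] -0.512 [-0.62, 1.97, 0.03, -0.04, -0.03, 5.99]
[0.4779 0.2553] -0.687 [-0.96, 2.56, 0.03, -0.05, -0.02, 7.99]
[0.465  0.2442] -0.861 [-1.48, 2.99, 0.03, -0.05, -0.02, 9.99]
```

View pics/s3.png

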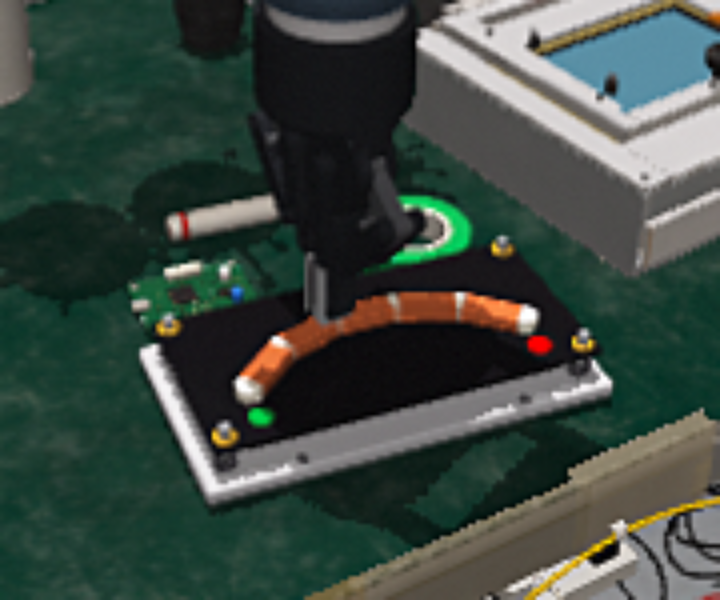

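In the scene view the fingertips stand on the 2/3 joint (330,315). The force is 4.5 N, with nothing touched beside the strip. I'll continue about 1 mm deeper.

step_arm --rows '[[[-0.07,0.22,0.04,0,0,0.6,1],[-0.11,0.45,0.04,0,0,1.3,1],[-0.16,0.71,0.04,0,0,2,1],[-0.2,0.93,0.04,0,0,2.7,1],[-0.24,1.15,0.04,0,0,3.3,1],[-0.28,1.38,0.04,0,0,4,1],[-0.4,1.58,0.04,0,0,4.7,1],[-0.51,1.78,0.04,0,0,5.3,1],[-0.62,1.97,0.04,0,0,6,1],[-0.74,2.17,0.04,0,0,6.7,1]]]'

```text
clock: 8.95
position: [0.4842, 0.2648, 0.0573]
ee_rot: [-0.002, 0.959, -0.282, 0.002]
ft_force: [2.0, 3.3, 5.0]
gripper_width: 0.003
```

```bash
python3 - <<'E'
from h import *
s=robot.get_state(); print(s['position'],s['ft_force'],s['clock'])
p0=s['position']; R0=qR(s['ee_rot']); q=(.4973,.3017,-.163)
c,a=pts(q); v,_,_=local(); v=v@R.from_euler('z',q[2]).as_matrix()[:2,:2].T+q[:2]; zt=.057
for p,y in [(v[4],(a[3]+a[4])/2),(c[4],a[4])]: print(np.round(p,4),round(y,3),row((*p,zt),y,p0,R0))
E
```

```text
[0.48423839 0.26477225 0.05733799] [1.95421414 3.34215072 4.99141218] 8.95
[0.4779 0.2553] -0.687 [-0.01, 0.46, 0.01, -0.06, -0.03, 1.31]
[0.465  0.2442] -0.861 [-0.2, 1.11, 0.01, -0.06, -0.03, 3.31]
```

step_arm --rows '[[[0,0.15,0.02,0,0,0.4,1],[0,0.3,0.02,0,0,0.8,1],[-0.01,0.46,0.02,0,0,1.3,1],[-0.06,0.62,0.02,0,0,1.8,1],[-0.11,0.78,0.02,0,0,2.3,1],[-0.15,0.94,0.02,0,0,2.8,1],[-0.2,1.11,0.02,0,0,3.3,1],[-0.22,1.16,0.02,0,0,3.3,1],[-0.22,1.16,0.02,0,0,3.3,1],[-0.22,1.16,0.02,0,0,3.3,1]]]'

```text
clock: 10.2
position: [0.4645, 0.2432, 0.057]
ee_rot: [-0.002, 0.909, -0.416, 0.002]
ft_force: [2.9, 2.0, 5.1]
gripper_width: -0.0
```

```bash
python3 - <<'E'
from h import *
s=robot.get_state(); print(s['position'],s['ft_force'],s['clock'])
p=robot.capture('scene'); cv2.imwrite('pics/s4.png',cv2.resize(p['color'][140:290,180:360,::-1],None,fx=4,fy=4))
for l in ['tape','board','marker']: print(l,[(np.round(d['centre'],3),round(d['score'],2)) for d in robot.look_for(p,l)[:1]])
E
```

```text
[0.46445827 0.24315805 0.05698292] [2.85157512 2.04677193 5.07566827] 10.2
tape [(array([0.576, 0.221, 0.024]), 0.91)]
board [(array([0.593, 0.35 , 0.006]), 0.55)]
marker [(array([0.631, 0.272, 0.014]), 0.55)]
```

View pics/s4.png

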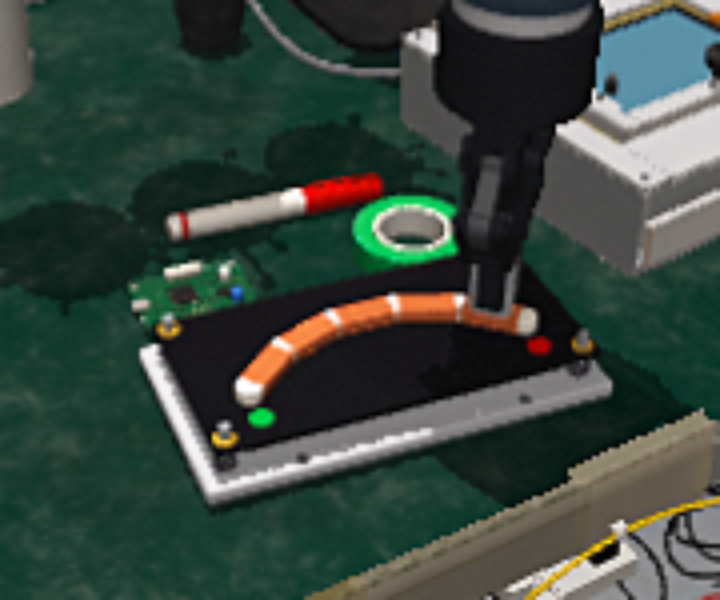

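The tip rests on segment 5 at (492,310), about 4 mm down with 5 N. The tape, board and marker haven't moved, so I'll hand the job in.

```bash
python3 -c "
from workcell import robot
print(robot.close_job())"
```

```text
the job is handed in; nothing more can be done
None
```

The slider run is finished and handed in at about 10 s of the 40 s allowed; the interface reports no verdict. With the fingertips shut, I touched down on the green-end segment and slid along all five segments, turning with the curve. The job ended with the tips still resting on the red-end segment.

**Press:** at the four stops where I took a reading, the vertical force was 4.5–5.2 N. That means the strip was about 2.5–4 mm down; this is estimated from the force and the tip height, because I had no direct reading of the carrier joint.

**Last position:** the TCP was within about 1 mm of the measured centre of segment 5. The last scene picture shows the tips on that segment.

**Loose parts:** the tape, board and marker were found within about 7 mm of their first readings. That is about the accuracy of the detector, and the pictures show no movement.

**Checks that failed or disagreed:**
- The strip fit from the wrist camera just above segment 1 failed because the gripper hid most of the strip, so I ignored it. I used the earlier wrist fit, which the top and scene cameras matched to about 2 mm.
- On the way, I checked for touching the black plate only by picture and wrist force; nothing suggested contact.

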